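# Turn the lead weight carrier round in its stand

### The arm

A 7-joint arm with a two-finger parallel gripper is mounted at the origin on the work surface. World frame = base frame: x ahead of the robot, y to its left, z up, the work surface at z = 0. Lengths are in m, angles in rad, forces in N, time in s.
With the tool pointing down it reaches from about 0.425 to 0.875 m from the base axis. Payload 4.7 kg.
Tool frame: the origin (TCP) lies midway between the tips of the shut fingers; the grasp point (between the pads) lies 19 mm behind it; z points along the fingers, y is the direction in which the jaws open and shut (so a half turn about z gives the same grasp; the last joint's range is limited). The gripper opens to 87 mm and grips with 3 to 60 N. Pads are 19 mm wide; open, the fingers measure 117 mm over their backs; the gripper's body (75 mm by 190 mm) begins 51 mm behind the grasp point.
Start: joints at [1.248, 0.321, -0.07, 1.45, 0.023, 1.371, -0.057], TCP at [0.215, -0.614, 0.223] pointing down, gripper open.
Joint ranges: [-2.86, 2.86], [-0.3, 2.09], [-1.38, 1.24], [0.06, 2.45], [-1.56, 4.7], [0.09, 2.05], [-2.69, 2.69]. Speed limits (rad/s): [2.57, 2.57, 3.14, 3.14, 3.14, 3.14, 3.14].

### API

Orientations are given as a rotation vector (axis times angle).
In Python, from bench import get_state, eyes, job gives the robot as it stands. The module is installed in compiled form; this text tells all that it offers.
- The arm moves only by the shell command python3 -m jog 'ROWS' [FORCE]. ROWS is JSON, a list that holds one entry, the list of rows, each a list of 5 numbers: the opening, from 0 (shut) to 1 (fully open), then the shift along the tool's x, y, z in units of 40 mm (1.0 is 40 mm), then the turn about the tool's z in units of 5 degrees (1.0 is 5 degrees). In form: [[[jaw, dx, dy, dz, turn], ...]]. A call has 1 to 10 rows; each row shifts and turns the commanded pose from where the row before left it, along the tool's axes as they then stand; what a row does not reach is not made up. A row lasts 1/8 s, in which the tool goes at most 62.5 mm and 10.7 degrees, less where a joint would pass 70% of its speed; a pose out of reach is approached as far as the arm can. A call is refused whole if a number of a shift passes 1 or a number of a turn 1, either way. A call with a gripper value outside its range is refused whole. The fingers move at their own pace and stop on an object; FORCE is the grip in N (left out, the last holds). Time passes only in rows, so rows that do not move let the fingers close. It gives the time, the measured TCP pose, the force and the opening at its end, in the units of the state.
- get_state(): the state, without advancing time (a new reading comes with each control period).
- eyes.get_image(name): name is "scene" or "side" or "wrist"; returns (picture, depth): 400x640x3 uint8, red, green, blue; 400x640 float32, m along the optical axis (not along the pixel's ray), 0 where there is no reading.
- eyes.camera_params(name): a dict with "camera_matrix" (3x3 intrinsics, pixels), "pose" (4x4, takes a point from camera to world coordinates); the wrist camera has in their place "mount" (4x4, takes a point from camera to tool coordinates, whose origin is the TCP and whose axes are the flange's). Camera axes: x right, y down, z forward; pixel columns grow to the right and rows downward; lengths in m; the calibration is good to about 2 mm. A picture is of the moment at which its call begins: read the wrist's pose just before it. camera_params takes no time and is no camera call.
- job.close_job(): hands the job in, once; it reports no verdict.
The state is a dict: "time": time; "joint_positions": joint angles; "qd": joint speeds; "joint_torque": joint torques, N m; "position": TCP position; "tool_rot": TCP orientation; "ft_force": force on the tool from outside, world axes, zero at the start; "torque": the same for the moment, N m; "grip_width": opening from 0.0 (shut) to 1.0 (fully open).
Only numpy, scipy, OpenCV 4.12 (cv2) and the standard library are available. Lean on these libraries where they do the work, as an engineer would, in place of code of your own. Each camera call takes 0.05 s, during which the arm holds its last target. There are 200 camera calls.

### The job

The grey carrier of lead weights has been put into its stand back to front: lift it clear by its black grip, turn it half a turn and set it back down in the same stand, fully home, so that its largest weight is at the stand's red end tab. Keep it upright and set it down rather than dropping it. The blue carrier next to it is already the right way round: leave it alone.

Things in the scene. Friction and masses are not known exactly. Their poses are not given: they have to be found in the camera images.
- lead_grip (a point): Centre of the grip of the loose light grey carrier (0.35 to 0.65 kg): a black upright block 26 x 26 mm, 24 mm up and 26 mm down from here, faces square to the carrier's x and y, pinched on either pair. It stands on the middle of a 12 mm wide bar along x. The carrier's foot is 180 (x) by 80 (y) mm, 18 mm high, its underside 104 mm below this point. z up, +x towards the largest weight.
- lead_large_end (a point): Point in the largest of the five dark grey weights, which stand rigidly clipped in the grey carrier, graded along x, below the bar. It lies 64 mm along the carrier's +x from the grip's axis and 64 mm below the grip's centre; same axes as the grip. At the start it is at the end away from the red tab.
- lead_stand: Fixed grey trough holding the grey carrier; origin mid-underside, on the shelf, z up. Pocket 186 (x) by 86 (y) mm: 3 mm play all round the carrier's foot. Its floor is 4 mm up; walls upright to 20 mm, then flaring out 8 mm up to 34 mm as a lead-in. Fully home, the grip's centre is 108 mm above this origin. Red tab (60 mm wide, 34 mm high) at its +x end, 108 to 133 mm out.
- coated_grip (a point): Centre of the black grip of the other carrier, the same in shape but painted blue with white-coated weights, seated the right way round in a like stand with its own red tab. To be left alone.
Not all that is in view belongs to the job. Leave any orange or pink look-alike of the part that bears lead_grip alone.

How it is judged:
By the outcome, as a careful person would: the job done as asked, in the order asked, and still so for the second after the job is handed in, with the robot touching nothing.
It also fails if it takes over 38 s, if anything falls off the work surface, if the arm or the gripper's body presses on something with over 40 N, if the wrist force passes 120 N, or if a joint passes its speed limit or range.

## Working session

There is one attempt and no reset: what is moved stays moved. The work goes in short steps, Python scripts to look and compute and a shell command to move; the robot and the scene stay as the last step left them, time stands still between calls to the robot, and variables do not carry over. Pictures are saved under pics/ and viewed, about 8 in all and at most 12, crops included, and the job is handed in when it is done.

```bash
mkdir -p pics; cat > h.py <<'E'
import numpy as np, cv2
from scipy.spatial.transform import Rotation as R
from bench import get_state, eyes, job
def T(s):
    M=np.eye(4); M[:3,:3]=R.from_rotvec(s["tool_rot"]).as_matrix(); M[:3,3]=s["position"]; return M
def look(name,fn=None):
    s=get_state(); im,d=eyes.get_image(name); p=eyes.camera_params(name)
    K=np.array(p["camera_matrix"]); P=np.array(p["pose"]) if name!="wrist" else T(s)@np.array(p["mount"])
    if fn: cv2.imwrite("pics/"+fn,im[:,:,::-1])
    return im,d,K,P
def cloud(d,K,P):
    v,u=np.indices(d.shape); r=np.stack([(u-K[0,2])/K[0,0]*d,(v-K[1,2])/K[1,1]*d,d],-1)
    return r@P[:3,:3].T+P[:3,3]
def plane(uv,z,K,P):
    r=P[:3,:3]@np.linalg.solve(K,[uv[0],uv[1],1]); return P[:3,3]+r*(z-P[2,3])/r[2]
E
python3 - <<'E'
from h import *
np.set_printoptions(precision=4,suppress=True)
s=get_state(); print(s["time"],T(s))
ims=[]
for n in("scene","side","wrist"):
    im,d,K,P=look(n,n+"0.png"); np.savez(n+"0.npz",im=im,d=d,K=K,P=P); print(n,P)
E
```

```text
0.0 [[ 0.9438  0.3305 -0.0007  0.2146]
 [ 0.3305 -0.9438  0.0018 -0.613 ]
 [-0.0001 -0.0019 -1.      0.2215]
 [ 0.      0.      0.      1.    ]]
scene [[ 0.3675  0.6601 -0.6552  1.1902]
 [ 0.93   -0.2542  0.2656 -0.2999]
 [ 0.0088 -0.7069 -0.7073  0.9534]
 [ 0.      0.      0.      1.    ]]
side [[-0.9502 -0.2325  0.2076  0.215 ]
 [-0.3112  0.6711 -0.6729  0.7382]
 [ 0.0171 -0.704  -0.71    0.8483]
 [ 0.      0.      0.      1.    ]]
wrist [[ 0.3302 -0.9033 -0.2739  0.2911]
 [-0.9439 -0.3164 -0.0943 -0.587 ]
 [-0.0015  0.2896 -0.9571  0.3821]
 [ 0.      0.      0.      1.    ]]
```

View pics/scene0.png

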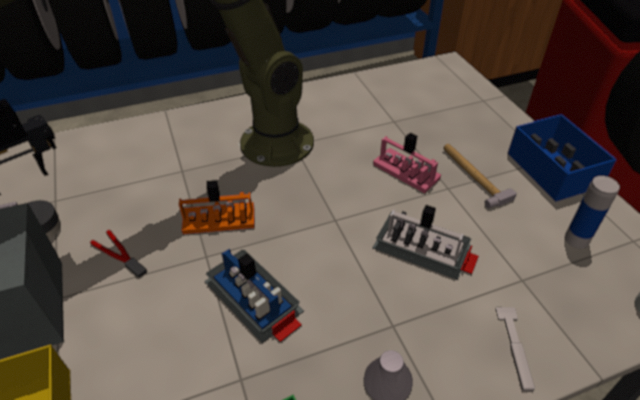

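View pics/side0.png

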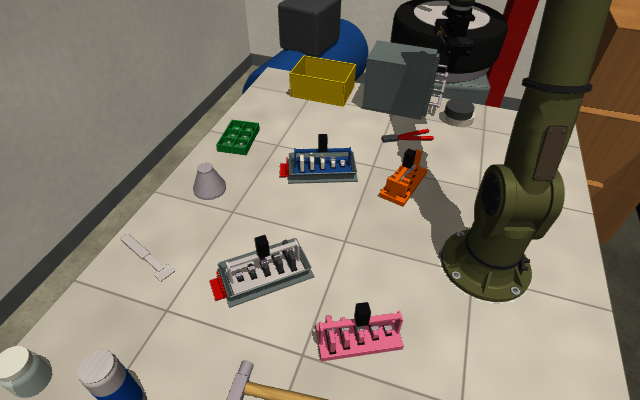

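Scene view: the grey carrier is at (425,243) with its black grip at (428,215) and red tab at (470,262). In the side view the grip is at (262,247) and the tab at (217,288). Possible confusions in the scene view are the blue carrier (245,265), the orange one (213,190) and the pink one (410,143). I choose the grey one in the trough and will measure it.

```bash
python3 - <<'E'
from h import *
np.set_printoptions(precision=4,suppress=True)
roi={"scene":(370,200,485,285),"side":(205,230,320,310)}
crops=[]
for n in roi:
    q=np.load(n+"0.npz"); im,d,K,P=q["im"],q["d"],q["K"],q["P"]; C=cloud(d,K,P)
    x0,y0,x1,y1=roi[n]; a=im[y0:y1,x0:x1].astype(int); c=C[y0:y1,x0:x1]; ok=d[y0:y1,x0:x1]>0
    red=ok&(a[...,0]>120)&(a[...,1]<70)
    blk=ok&(a.max(-1)<45)&(c[...,2]>.085)
    top=ok&(a.max(-1)<70)&(c[...,2]>.125)
    for nm,m in(("red",red),("blk",blk),("top",top)):
        p=c[m]; print(n,nm,len(p),np.median(p,0) if len(p) else "",p.min(0) if len(p) else "",p.max(0) if len(p) else "")
    # everything above table: min area rect of stand points, z in .015-.045
    m=ok&(c[...,2]>.022)&(c[...,2]<.045)&~red
    print(n,cv2.minAreaRect((c[m][:,:2]*1000).astype(np.float32)))
    crops.append(cv2.resize(im[y0:y1,x0:x1,::-1],(400,int(400*(y1-y0)/(x1-x0))),interpolation=cv2.INTER_CUBIC))
cv2.imwrite("pics/crop1.png",np.vstack(crops))
E
```

```text
scene red 159 [0.6119 0.2882 0.0097] [0.5859 0.2624 0.0054] [0.6364 0.312  0.0361]
scene blk 212 [0.5271 0.2016 0.1174] [0.5104 0.1911 0.0855] [0.5372 0.2185 0.135 ]
scene top 93 [0.5233 0.2049 0.1317] [0.5093 0.1919 0.1251] [0.5369 0.2193 0.135 ]
scene ((523.9458618164062, 209.04922485351562), (216.84085083007812, 110.34501647949219), 43.171531677246094)
side red 218 [0.6085 0.2916 0.0083] [0.5799 0.26   0.0036] [0.6363 0.3214 0.0363]
side blk 243 [0.5157 0.2172 0.1211] [0.5025 0.195  0.0851] [0.5345 0.2281 0.1339]
side top 111 [0.5195 0.2127 0.1305] [0.5035 0.195  0.1251] [0.5345 0.2279 0.1339]
side ((524.2171020507812, 212.2198944091797), (216.50445556640625, 109.97428894042969), 42.15817642211914)
```

View pics/crop1.png

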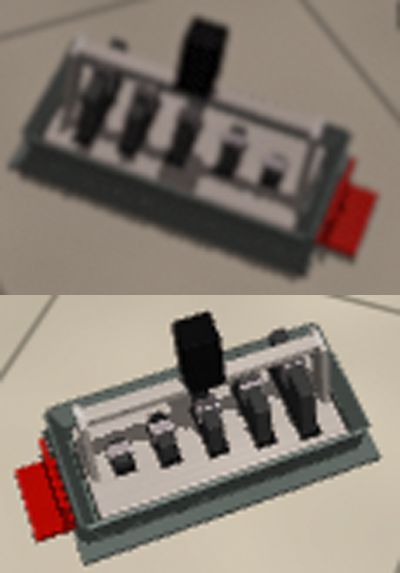

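The crop confirms the choice: a light grey carrier in the trough, largest weight at the end away from the red tab. Both views agree on the grip at about (0.522, 0.210), with its top at 0.132 as it must be, and a stand axis near 43°. I'm setting out.

```bash
python3 -m jog '[[[1,0.97,-0.62,0,0],[1,0.97,-0.62,0,0],[1,0.97,-0.62,0,0],[1,0.97,-0.62,0,0],[1,0.97,-0.62,0,0],[1,0.97,-0.62,0,0],[1,0.97,-0.62,0,0],[1,0.97,-0.62,0,0],[1,0.97,-0.62,0,0],[1,0.97,-0.62,0,0]]]'
python3 -m jog '[[[1,0.39,-0.97,0,0],[1,0.39,-0.97,0,0],[1,0.39,-0.97,0,0],[1,0.39,-0.97,0,0],[1,0.39,-0.97,0,0],[1,0.39,-0.97,0,0],[1,0.39,-0.97,0,0],[1,0.39,-0.97,0,0],[1,0.39,-0.97,0,0],[1,0.39,-0.97,0,0]]]'
python3 -m jog '[[[1,0.39,-0.97,0,0],[1,0,0,0,-0.93],[1,0,0,0,-0.93],[1,0,0,0,-0.93],[1,0,0,0,-0.93],[1,0,0,0,-0.93],[1,0,0,0,0]]]'
cat > m.py <<'E'
from h import *
np.set_printoptions(precision=4,suppress=True)
import sys
s=get_state(); M=T(s); print(s["time"],s["position"],"q",np.round(s["joint_positions"],2),"yaw x",np.degrees(np.arctan2(M[1,0],M[0,0])))
im,d,K,P=look("wrist",sys.argv[1]); C=cloud(d,K,P); a=im.astype(int); ok=d>0
near=np.hypot(C[...,0]-.522,C[...,1]-.21)<.16
top=ok&near&(a.max(-1)<60)&(C[...,2]>.126)&(C[...,2]<.14)&(np.hypot(C[...,0]-.522,C[...,1]-.21)<.03)
n,lab,st,ce=cv2.connectedComponentsWithStats(top.astype(np.uint8)); k=1+st[1:,4].argmax(); top=lab==k
print("top",top.sum(),np.median(C[top],0),"px",ce[k],cv2.minAreaRect((C[top][:,:2]*1000).astype(np.float32)))
red=ok&near&(a[...,0]>100)&(a[...,1]<60)
if red.sum(): print("red",red.sum(),np.median(C[red],0),cv2.minAreaRect((C[red][:,:2]*1000).astype(np.float32)))
rim=ok&near&(C[...,2]>.028)&(C[...,2]<.04)&~red
if rim.sum(): print("rim",rim.sum(),cv2.minAreaRect((C[rim][:,:2]*1000).astype(np.float32)))
foot=ok&near&(C[...,2]>.016)&(C[...,2]<.026)&(a.min(-1)>90)
if foot.sum(): print("foot",foot.sum(),cv2.minAreaRect((C[foot][:,:2]*1000).astype(np.float32)))
E
python3 m.py w1.png
```

```text
time: 1.4
position: [0.4996, -0.25, 0.2224]
tool_rot: [3.097, 0.526, -0.0]
ft_force: [0.7, -0.1, -0.5]
grip_width: 1.005
time: 2.65
position: [0.5178, 0.1676, 0.2224]
tool_rot: [3.097, 0.526, -0.0]
ft_force: [1.1, -0.1, -0.1]
grip_width: 1.0
time: 3.52
position: [0.5198, 0.2082, 0.2223]
tool_rot: [2.928, 1.139, -0.001]
ft_force: [0.7, -1.1, -0.2]
grip_width: 1.003
3.525 [0.5198 0.2082 0.2223] q [ 0.29  0.21 -0.81  1.66  0.15  1.35 -1.38] yaw x 42.49705402381046
top 714 [0.5223 0.2096 0.1302] px [319.437  201.1232] ((521.8357543945312, 209.10081481933594), (25.516298294067383, 25.63883399963379), 41.76524353027344)
red 997 [0.6106 0.2881 0.0076] ((610.8710327148438, 288.60345458984375), (25.451141357421875, 58.75091552734375), 42.10684585571289)
rim 2369 ((525.423828125, 211.38475036621094), (215.1424560546875, 107.96870422363281), 42.20695114135742)
foot 5205 ((523.0059814453125, 207.79225158691406), (197.61679077148438, 94.32071685791016), 42.23740005493164)
```

View pics/w1.png

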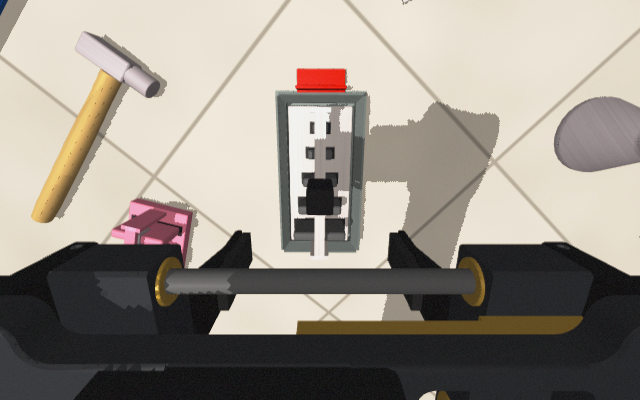

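The wrist view shows the grip at (319,201) and the tab at (321,79), with large weights at the near end. The grip is at (0.522, 0.209), its axis at 42.1°, and the stand centre from the tab at (0.5216, 0.2077). These all agree, so I'll descend and grip.

```bash
python3 -m jog '[[[1,0.06,0.02,0.6,0.08],[1,0,0,0.7,0],[1,0,0,0.7,0],[1,0,0,0.6,0],[1,0,0,0.4,0],[1,0,0,0.28,0],[1,0,0,0,0]]]' 40
python3 -m jog '[[[0,0,0,0,0],[0,0,0,0,0],[0,0,0,0,0],[0,0,0,0,0],[0,0,0,0,0],[0,0,0,0,0],[0,0,0,0,0],[0,0,0,0,0]]]' 40
```

```text
time: 4.45
position: [0.522, 0.2093, 0.0909]
tool_rot: [-2.931, -1.129, 0.002]
ft_force: [-0.3, 1.1, 1.5]
grip_width: 0.997
time: 5.45
position: [0.5219, 0.2097, 0.0912]
tool_rot: [-2.931, -1.13, 0.001]
ft_force: [-1.3, 0.5, 0.1]
grip_width: 0.296
```

Gripped at 25.8 mm wide, which matches the block. Next I lift.

```bash
python3 -m jog '[[[0,0,0,-0.1,0],[0,0,0,-0.2,0],[0,0,0,-0.3,0],[0,0,0,-0.3,0],[0,0,0,-0.3,0],[0,0,0,-0.3,0],[0,0,0,-0.3,0],[0,0,0,-0.2,0],[0,0,0,0,0],[0,0,0,0,0]]]'
python3 - <<'E'
from h import *
s=get_state(); print(s["position"],s["ft_force"],s["torque"],s["grip_width"],np.round(s["joint_positions"],2))
look("side","s2.png")
im=cv2.imread("pics/s2.png")[150:330,150:400]; cv2.imwrite("pics/s2c.png",cv2.resize(im,None,fx=2,fy=2))
E
```

```text
time: 6.7
position: [0.5219, 0.2092, 0.1708]
tool_rot: [2.931, 1.13, -0.002]
ft_force: [-0.1, 0.1, -6.7]
grip_width: 0.299
[0.52190577 0.20915999 0.17082841] [-0.13453207  0.13084279 -6.69415495] [ 0.02974085 -0.12190211  0.03508136] 0.29923488033336143 [ 0.27  0.25 -0.8   1.72  0.19  1.25 -1.41]
```

View pics/s2c.png

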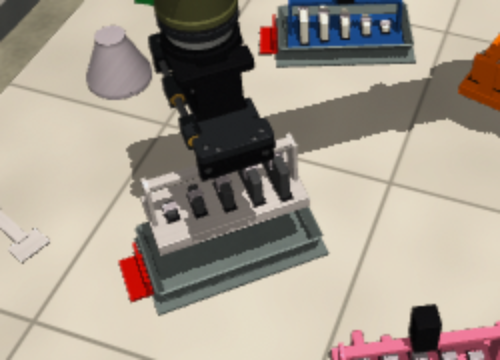

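The carrier is lifted clear, held level, and weighs 6.7 N. The empty pocket shows at about (230,245) in the crop. Now the half turn, with the joint at −1.41 heading to about +1.73.

```bash
python3 -m jog '[[[0,0,0,0,-0.5],[0,0,0,0,-1],[0,0,0,0,-1],[0,0,0,0,-1],[0,0,0,0,-1],[0,0,0,0,-1],[0,0,0,0,-1],[0,0,0,0,-1],[0,0,0,0,-1],[0,0,0,0,-1]]]' | head -3
python3 -m jog '[[[0,0,0,0,-1],[0,0,0,0,-1],[0,0,0,0,-1],[0,0,0,0,-1],[0,0,0,0,-1],[0,0,0,0,-1],[0,0,0,0,-1],[0,0,0,0,-1],[0,0,0,0,-1],[0,0,0,0,-1]]]' | head -3
python3 -m jog '[[[0,0,0,0,-1],[0,0,0,0,-1],[0,0,0,0,-1],[0,0,0,0,-1],[0,0,0,0,-1],[0,0,0,0,-1],[0,0,0,0,-1],[0,0,0,0,-1],[0,0,0,0,-1],[0,0,0,0,-1]]]' | head -3
python3 -m jog '[[[0,0,0,0,-1],[0,0,0,0,-1],[0,0,0,0,-1],[0,0,0,0,-1],[0,0,0,0,-1],[0,0,0,0,-1],[0,0,0,0,-0.5],[0,0,0,0,0],[0,0,0,0,0]]]'
cat > m2.py <<'E'
from h import *
np.set_printoptions(precision=4,suppress=True)
s=get_state(); M=T(s); print(s["time"],s["position"],"q",np.round(s["joint_positions"],2),"yaw x",np.degrees(np.arctan2(M[1,0],M[0,0])))
e=np.array([np.cos(np.radians(42.1)),np.sin(np.radians(42.1))]); f=np.array([-e[1],e[0]]); c0=np.array([.5216,.2085])
for n in("side","scene","wrist"):
    im,d,K,P=look(n,n+"3.png"); C=cloud(d,K,P); a=im.astype(int); ok=(d>0)&(np.hypot(C[...,0]-.5216,C[...,1]-.2085)<.16)
    L=np.stack([(C[...,:2]-c0)@e,(C[...,:2]-c0)@f,C[...,2]],-1)
    red=ok&(a[...,0]>100)&(a[...,1]<60); print(n,"red",red.sum(),cv2.minAreaRect((C[red][:,:2]*1000).astype(np.float32)),np.median(L[red],0))
    rim=ok&~red&(C[...,2]>.026)&(C[...,2]<.037); print(" rim",rim.sum(),cv2.minAreaRect((C[rim][:,:2]*1000).astype(np.float32)),"ends",[np.percentile(L[rim][:,i],[.5,99.5]) for i in(0,1)])
    fl=ok&(C[...,2]<.007)&(C[...,2]>.002)&(abs(L[...,0])<.1)&(abs(L[...,1])<.045)
    if fl.sum()>50: print(" floor",fl.sum(),[np.percentile(L[fl][:,i],[1,99]) for i in(0,1)])
    foot=ok&(C[...,2]>.088)&(C[...,2]<.112)&(a.min(-1)>75)   # foot top at ~.106
    if foot.sum()>80:
        p=L[foot]; A=np.c_[p[:,:2],np.ones(len(p))]; print(" foot",foot.sum(),[np.percentile(p[:,i],[1,99]) for i in(0,1)],cv2.minAreaRect((C[foot][:,:2]*1000).astype(np.float32)))
        m=abs(p[:,2]-np.median(p[:,2]))<.006; 
        g=np.linalg.lstsq(A[m],p[m,2],rcond=None)[0]; print(" tilt deg",np.degrees(g[:2]),"z0",g[2])
E
python3 m2.py
```

```text
time: 8.0
position: [0.5219, 0.2092, 0.1707]
tool_rot: [-2.225, -2.217, 0.002]
time: 9.25
position: [0.5219, 0.209, 0.1708]
tool_rot: [-1.079, -2.949, 0.001]
time: 10.5
position: [0.522, 0.2088, 0.1707]
tool_rot: [0.268, -3.129, 0.001]
time: 11.62
position: [0.5222, 0.2091, 0.1711]
tool_rot: [1.128, -2.932, 0.0]
ft_force: [-0.1, 0.2, -5.3]
grip_width: 0.296
11.625 [0.5222 0.2091 0.1711] q [ 0.62  0.48 -1.33  1.71  0.48  1.34  1.51] yaw x -137.91422681244225
side red 245 ((613.0816650390625, 284.8868408203125), (26.032072067260742, 77.52713775634766), 41.84714889526367) [0.119  0.0067 0.0083]
 rim 300 ((523.83056640625, 213.115478515625), (215.70912170410156, 109.38130187988281), 42.37296676635742) ends [array([-0.1031,  0.1122]), array([-0.0501,  0.0564])]
 floor 939 [array([-0.0915,  0.0928]), array([-0.0192,  0.0325])]
 foot 1484 [array([-0.0843,  0.0926]), array([-0.0354,  0.0421])] ((522.5868530273438, 212.67250061035156), (180.11251831054688, 81.08210754394531), 42.355098724365234)
 tilt deg [-0.1166 -0.6876] z0 0.10070110864248578
scene red 213 ((568.3427124023438, 236.60728454
[... 387 characters left out ...]
23,  0.0394])] ((523.5703735351562, 208.50177001953125), (180.03033447265625, 85.04234313964844), 42.093528747558594)
 tilt deg [-0.1895  0.7465] z0 0.10218993500952489
wrist red 0 ((0.0, 0.0), (0.0, 0.0), 0.0) [nan nan nan]
 rim 1506 ((512.5325927734375, 199.46661376953125), (181.88128662109375, 108.07589721679688), 42.17945098876953) ends [array([-0.1037,  0.0738]), array([-0.0545,  0.0533])]
 floor 147 [array([-0.0927, -0.0905]), array([-0.043 ,  0.0403])]
 foot 8132 [array([-0.0861,  0.0291]), array([-0.0402,  0.0383])] ((504.9897766113281, 192.2181396484375), (125.837890625, 80.19831848144531), 42.08136749267578)
 tilt deg [-0.061 -0.104] z0 0.10030299784511663
  return _methods._mean(a, axis=axis, dtype=dtype,
  ret = um.true_divide(
```

View pics/side3.png

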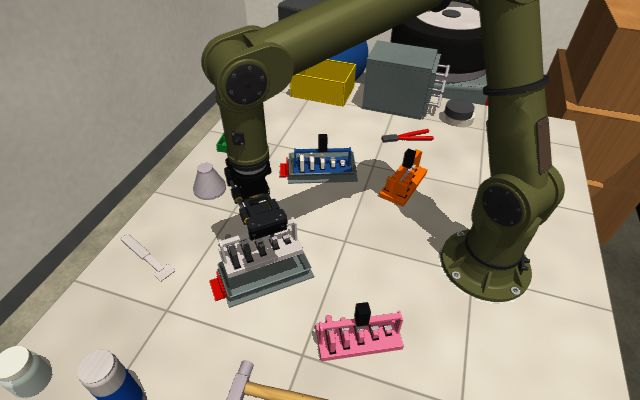

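The side view shows the carrier turned, with its large weights now at the tab end (217,288). Foot and trough centres agree to about 1 mm in all views, and the tilt is about 0. Descending in stages.

```bash
python3 -m jog '[[[0,0,0,0.2,0],[0,0,0,0.25,0],[0,0,0,0.25,0],[0,0,0,0.25,0],[0,0,0,0.25,0],[0,0,0,0.2,0],[0,0,0,0.15,0],[0,0,0,0.1,0],[0,0,0,0,0]]]'
python3 -m jog '[[[0,0,0,0.08,0],[0,0,0,0.08,0],[0,0,0,0.08,0],[0,0,0,0.04,0],[0,0,0,0,0],[0,0,0,0,0]]]'
python3 -c "
from h import *
s=get_state();print(s['position'],np.round(s['joint_positions'],2),s['ft_force'],s['torque'])"
```

```text
time: 12.9
position: [0.5221, 0.2093, 0.1051]
tool_rot: [1.129, -2.931, 0.0]
ft_force: [0.4, 0.7, -7.0]
grip_width: 0.295
time: 13.65
position: [0.5221, 0.2093, 0.094]
tool_rot: [1.13, -2.931, 0.0]
ft_force: [-0.6, -0.7, -7.4]
grip_width: 0.298
[0.52213109 0.20926829 0.09398949] [ 0.56  0.55 -1.25  1.79  0.56  1.21  1.46] [-0.59969131 -0.65517435 -7.37568476] [-0.21127645  0.24112043  0.08862268]
```

It is inside the pocket without touching, with about 3 mm to go.

```bash
python3 -m jog '[[[0,0,0,0.04,0],[0,0,0,0.03,0],[0,0,0,0.02,0],[0,0,0,0,0],[0,0,0,0,0]]]'
```

```text
time: 14.28
position: [0.5222, 0.2091, 0.0913]
tool_rot: [1.129, -2.931, 0.001]
ft_force: [-3.5, -4.3, 2.3]
grip_width: 0.296
```

Floor contact at TCP z 0.0913, against 0.0912 when it was first gripped seated, so it's home. Releasing and backing off.

```bash
python3 -m jog '[[[0.4,0,0,0,0],[0.6,0,0,0,0],[1,0,0,0,0],[1,0,0,0,0],[1,0,0,0,0],[1,0,0,0,0]]]' && python3 -m jog '[[[1,0,0,-0.3,0],[1,0,0,-0.6,0],[1,0,0,-0.8,0],[1,0,0,-0.8,0],[1,0,0,-0.8,0],[1,0,0,-0.8,0],[1,-0.8,0,-0.4,0],[1,-0.9,0,0,0],[1,-0.9,0,0,0],[1,0,0,0,0]]]'
python3 - <<'E'
from h import *
np.set_printoptions(precision=4,suppress=True)
e=np.array([np.cos(np.radians(42.1)),np.sin(np.radians(42.1))]); f=np.array([-e[1],e[0]]); c0=np.array([.5216,.2085]); cr=[]
for n,(x0,y0,x1,y1) in {"scene":(370,180,485,285),"side":(205,215,320,310)}.items():
    im,d,K,P=look(n,n+"4.png"); C=cloud(d,K,P); a=im.astype(int)
    L=np.stack([(C[...,:2]-c0)@e,(C[...,:2]-c0)@f,C[...,2]],-1); ok=(d>0)&(np.hypot(L[...,0],L[...,1])<.16)
    t=ok&(a.max(-1)<60)&(C[...,2]>.125)&(np.hypot(L[...,0],L[...,1])<.03); print(n,"grip top",t.sum(),np.median(L[t],0),L[t][:,2].max())
    w=ok&(a.min(-1)>75)&(abs(L[...,1])<.04)
    for lo,hi in((-.085,-.03),(.03,.085)):
        m=w&(L[...,0]>lo)&(L[...,0]<hi)&(C[...,2]>.015)&(C[...,2]<.030); print("  foot z",m.sum(),np.median(L[m][:,2]) if m.any() else None)
        m=w&(L[...,0]>lo)&(L[...,0]<hi)&(C[...,2]>.06)&(C[...,2]<.095); print("  bar z",m.sum(),np.percentile(L[m][:,2],90) if m.any() else None)
    cr.append(cv2.resize(im[y0:y1,x0:x1,::-1],(340,int(340*(y1-y0)/(x1-x0))),interpolation=cv2.INTER_CUBIC))
cv2.imwrite("pics/c4.png",np.vstack(cr))
E
```

```text
time: 15.02
position: [0.5223, 0.2094, 0.0905]
tool_rot: [-1.13, 2.931, -0.0]
ft_force: [0.3, 0.2, 0.5]
grip_width: 0.884
time: 16.27
position: [0.5996, 0.2816, 0.2716]
tool_rot: [-1.133, 2.929, 0.005]
ft_force: [0.3, 0.3, -0.3]
grip_width: 1.002
scene grip top 91 [ 0.0033 -0.0066  0.1319] 0.604358245269056
  foot z 349 0.02269661202891271
  bar z 131 0.08472268971927188
  foot z 260 0.022669217500124017
  bar z 177 0.08368171696825025
side grip top 274 [0.001  0.0178 0.6053] 0.6213173981619078
  foot z 409 0.020844767182176205
  bar z 147 0.08208838828597483
  foot z 299 0.02112306988711221
  bar z 180 0.08217389941985107
```

View pics/c4.png

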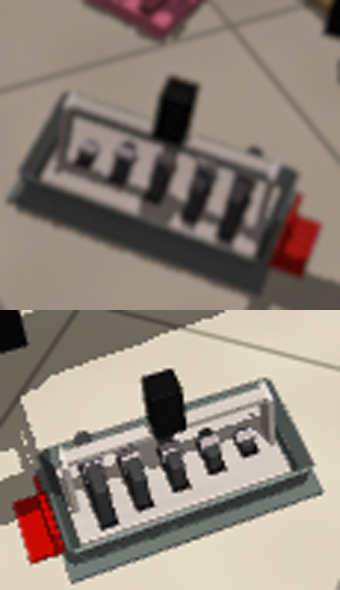

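The carrier sits flat in the trough: both ends of the foot top are at about 22 mm and the grip top is at 132 mm. The largest weight is at the red tab, at (240,200) in the upper crop and (100,490) in the lower one. The robot is clear.

```bash
python3 -c "
from bench import job
print(job.close_job())"
```

```text
the job is handed in; nothing more can be done
None
```

The grey carrier is back in its own stand, fully home, with its largest weight at the red tab. I lifted it clear by its black grip, turned it half a turn in the air, lowered it until it touched the floor of the stand, and only then released it. The job was handed in after about 16 s of robot time, with the arm well clear. I did not touch the blue carrier or the orange and pink look-alikes.

**Last checks:**
- **Fit:** the tool stood at 0.0913 m at set-down, against 0.0912 m when it first gripped the seated carrier. The foot's top is at about 22 mm at both ends and the grip's top at 132 mm, so it sits level.
- **Direction:** both camera views show the largest weight at the tab end.
- **Forces:** every wrist force I read was under 8 N. A small sideways force of about 5.5 N appeared at set-down and was gone after release.
- **Failed check:** the side camera's final reading of the grip's top was invalid because it picked up part of the arm, so I used the scene camera's reading instead.

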